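# Nest and click together a set of graded measuring cups

### The arm

A 7-joint arm with a two-finger parallel gripper is mounted at the origin on a cart in front of the work surface, level with it; the furniture and walls round the work are solid. World frame = base frame: x ahead of the robot, y to its left, z up, the work surface at z = 0. Lengths are in mm, angles in rad, forces in N, time in s.
With the tool pointing down it reaches from about 425 to 875 mm from the base axis. Payload 8.4 kg.
Tool frame: the origin (TCP) lies midway between the tips of the shut fingers; the grasp point (between the pads) lies 19 mm behind it; x points along the fingers, z is the direction in which the jaws open and shut, and the axes are right-handed (so a half turn about x gives the same grasp; the last joint's range is limited). The gripper opens to 85 mm and grips with 20 to 120 N. Pads are 22 mm wide; open, the fingers measure 114 mm over their backs; the gripper's body (76 mm by 85 mm) begins 54 mm behind the grasp point. The pads swing forward as they close: fully open they stand 13 mm farther back than shut.
Start: joints at [-1.437, 0.333, 0.04, 1.465, -0.013, 1.343, -0.059], TCP at [149.96, 632.436, 231.308] pointing down, gripper open.
Joint ranges: [-2.58, 2.58], [-0.38, 2.09], [-1.3, 1.39], [0.25, 2.4], [-1.5, 4.64], [0.08, 2.09], [-2.65, 2.65]. Speed limits (rad/s): [2.22, 2.22, 2.79, 2.79, 3.14, 3.14, 3.14].

### API

Orientations are given as a rotation vector (axis times angle).
In Python, from station import env, cams, spotter gives the robot as it stands. The module is installed in compiled form; this text tells all that it offers.
- The arm moves only by the tool step_arm, never from a script. Its argument "moves" is a list of rows, each a list of 7 numbers: the turn, a rotation vector about the tool's x, y, z in rad, then the shift along the tool's x, y, z in m, then the gripper's target within -1 to 1 (fully open at 1, half-way at 0, shut at -1). A call has 1 to 20 rows; each row is the pose to reach, as a shift and turn from the pose measured when the call began, along the tool's axes at that moment; what a row does not reach only later rows make up. A row lasts 1/8 s, in which the tool goes at most 62.5 mm and 10.7 degrees, less where a joint would pass 70% of its speed; a pose out of reach is approached as far as the arm can. A call with a gripper value outside its range is refused whole. The fingers move at their own pace and stop on an object; the grip force is fixed at half the most. Time passes only in rows, so rows that repeat a pose let the fingers close. It gives the time, the measured TCP pose, the force and the opening at its end, in the units of the state.
- env.observe(): the state, without advancing time (a new reading comes with each control period).
- cams.capture(name): name is "side" or "top"; returns a dict with "frame" (384x512x3 uint8, blue, green, red), "z_map" (384x512 float32, mm along the optical axis (not along the pixel's ray), 0 where there is no reading), "camera_matrix" (3x3 intrinsics, pixels), "dist" ([k1, k2, p1, p2, k3] as OpenCV has them; the pictures are not rectified), "rvec" (rotation vector, rad) and "tvec" (3), from world to camera coordinates, as OpenCV has them. Camera axes: x right, y down, z forward; pixel columns grow to the right and rows downward; lengths in mm; the calibration is good to about 2 mm. A picture is of the moment at which its call begins.
- env.finish_job(): hands the job in, once; it reports no verdict.
Trained networks look in a picture, given as the dict that the camera call returned (one of the last four; its "shot" number tells which), for a name from the list of things; names that differ only in an ending like _2 or _b are one class to them, and where a whole thing is asked for, a point or a joint stands for the part that bears it (a point fixed in the world has none). Each returns a list of dicts, best first, with "conf" (0 to 1); they miss things now and then, are a little off and sometimes report something else, mostly with a low value. They report only what shows in the picture. A call takes as long as a camera call. They do not tell look-alikes from the thing itself.
- spotter.cut_out(picture, query): "mask" (384x512 bool, what is visible of it) and "at" ([row, column] in pixels, amid what is visible of it).
The state is a dict: "time_s": time; "joint_positions": joint angles; "dq": joint speeds; "joint_efforts": joint torques, N m; "ee_pos": TCP position; "eef_rot": TCP orientation; "wrist_force": force on the tool from outside, world axes, zero at the start; "torque": the same for the moment, N m; "gripper_width": finger opening in mm.
Only numpy, scipy, OpenCV 4.12 (cv2) and the standard library are available. Lean on these libraries where they do the work, as an engineer would, in place of code of your own. Each camera call takes 0.05 s, during which the arm holds its last target.

### The job

Put the three measuring cups away as one set: the green cup inside the blue one and the yellow cup inside the green one, with all the handles lying over one another. Press down until the spring catches on the rims have snapped over each cup and both sit fully home and level, not just perched on the catches; press with care, not with the arm's full force, and leave the blue cup standing upright on the worktop without disturbing the salt shaker, the lemon or the white cup.

Things in the scene. Friction and masses are not known exactly. Their poses are not given: they have to be found in the camera images.
- cup_large_rim (a point): Centre of the mouth of the blue (largest) cup, level with its rim top, 62 mm above its foot. Loose plastic cup, 0.13 to 0.25 kg. z: its axis, up; handle along -x. Body 82 mm wide at the foot, 99 under the rim, mouth 94, inside depth 59; flat rim flange 118 mm across, 6 thick. Flat handle 16 mm wide, ends 98 mm from the axis. When the green cup is home, its rim stands 6 mm above this.
- cup_large_catch (a point): Top of one of the blue cup's two sprung catches (14 mm wide, 12 mm tall, standing on its flange 75 degrees to each side of the handle). The green cup, set in, perches on their slopes about 9 mm too high; pressed on its middle with some 10 to 20 N it pushes them apart (about 3 mm, 700 N/m) and drops under them onto the flange.
- cup_medium_rim (a point): Centre of the mouth of the green (middle) cup, level with its rim top, 47 mm above its foot. Loose, 0.1 to 0.17 kg. z: its axis, up; handle along -x. Body 76 mm wide at the foot, 91 under the rim, mouth 86, inside depth 44; rim flange 104 mm across, 6 thick. When the yellow cup is home, its rim stands 6 mm above this.
- cup_medium_catch (a point): Top of one of the green cup's two sprung catches, like those of the blue cup but 105 degrees to each side of the handle. They hold the yellow cup's flange in the same way.
- cup_medium_handle (a point): Where to take the green cup's handle: middle of the bar 12 mm short of its end, 110 mm from the cup's axis, 2 mm below the rim top, 45 mm above the worktop at the start. Bar 16 mm wide, 4.5 thick, along x (the cup's axis lies to +x). This end still stands free, past the blue cup's handle, when nested.
- cup_small_rim (a point): Centre of the mouth of the yellow (smallest) cup, level with its rim top, 35 mm above its foot. Loose, 0.06 to 0.11 kg, no catches. z: its axis, up; handle along -x. Body 70 mm wide at the foot, 83 under the rim, mouth 78; rim flange 93 mm across, 6 thick.
- cup_small_handle (a point): Where to take the yellow cup's handle: middle of the bar 12 mm short of its end, 134 mm from the cup's axis, 2 mm below the rim top, 33 mm above the worktop at the start. Bar 16 mm wide, 4.5 thick, along x (the cup's axis lies to +x). This end still stands free, past the green cup's handle, when nested.
- cup_small_floor (a point): Centre of the yellow cup's inside floor, 32 mm below its rim: a flat disc 64 mm across, open from above, room for closed fingers to press on. A push here is passed on to the green cup below.
- salt: Salt shaker, 44 mm wide, 90 mm tall, loose; origin at the centre of its underside.
- lemon: Lemon, 78 x 55 x 56 mm, loose; origin under its middle as it lies at the start.
- white_cup: Small white cup with a side handle, 62 x 90 x 55 mm, loose, standing on the black glass hob; origin at the centre of its underside.
Not all that is in view belongs to the job. There is more than one size of the part that bears cup_small_rim; the job needs the larger.

How it is judged (in metres and radians):
At the end, for the whole second after the job is handed in: Green cup in the blue one, yellow cup in the green one, both snapped under the catches: each rim 4 to 8.5 mm above the rim of the cup holding it (6 when home, about 15 perched), axes within 5 mm, handles over one another within about 10 degrees; the blue cup upright (3 degrees) on the worktop (z of cup_medium_rim in the frame of cup_large_rim between 0.004 and 0.0085 m and horizontal distance between cup_medium_rim and cup_large_rim below 0.005 m and x of cup_medium_handle in the frame of cup_large_rim below -0.08 m and y of cup_medium_handle in the frame of cup_large_rim between -0.022 and 0.022 m and z of cup_small_rim in the frame of cup_medium_rim between 0.004 and 0.0085 m and horizontal distance between cup_small_rim and cup_medium_rim below 0.005 m and x of cup_small_handle in the frame of cup_medium_rim below -0.08 m and y of cup_small_handle in the frame of cup_medium_rim between -0.022 and 0.022 m and angle between cup_large_rim's own z axis and vertical below 0.05 rad and angle between cup_small_rim's own z axis and vertical below 0.07 rad and height (world z) of cup_large_rim between 0.058 and 0.066 m); the robot touches nothing.
It fails at once if The fingers press on the floor of the yellow or green cup with more than 60 N, or more than 90 N, shocks included, goes through the blue cup's foot (contact force between the fingers and cup_small_c0 above 60 N or contact force between the fingers and cup_medium_c0 above 60 N or contact force between cup_large_c0 and anything else above 90 N).
It fails at once if The salt shaker is moved by more than 30 mm or knocked over (distance of salt from where it was at the start of the episode above 0.03 m or angle between salt's own z axis and vertical above 0.5 rad).
It fails at once if The lemon is moved by more than 30 mm (distance of lemon from where it was at the start of the episode above 0.03 m).
It fails at once if The white cup is moved by more than 30 mm or knocked over (distance of white_cup from where it was at the start of the episode above 0.03 m or angle between white_cup's own z axis and vertical above 0.5 rad).
It also fails if it takes over 61 s, if anything falls off the work surface, if the arm or the gripper's body presses on something with over 40 N, if the wrist force passes 120 N, or if a joint passes its speed limit or range.

## Working session

There is one attempt and no reset: what is moved stays moved. The work goes in short steps, Python scripts to look and compute and a tool call to move; the robot and the scene stay as the last step left them, time stands still between calls to the robot, and variables do not carry over. Pictures are saved under pics/ and viewed, and the job is handed in when it is done.

Besides the shell and the picture viewer there is one more tool, called after "Call:" by a JSON object that holds its "api" and its "payload". step_arm: Moves the arm, as the interface text tells. Its arguments: {"type":"object","properties":{"moves":{"type":"array","items":{"type":"array","items":{"type":"number"}}}},"required":["moves"]}

```bash
mkdir -p pics; cat > h.py <<'E'
import numpy as np, cv2
from station import env, cams, spotter
from scipy.spatial.transform import Rotation as R
def world(p, uv, z=None):
    """pixels (N,2) -> world using depth"""
    uv=np.atleast_2d(np.asarray(uv,float))
    n=cv2.undistortPoints(uv.reshape(-1,1,2),p['camera_matrix'],np.asarray(p['dist'],float)).reshape(-1,2)
    M=cv2.Rodrigues(np.asarray(p['rvec'],float))[0]; t=np.asarray(p['tvec'],float).ravel()
    d=np.c_[n,np.ones(len(n))]
    if z is None:
        zz=p['z_map'][uv[:,1].astype(int),uv[:,0].astype(int)]
        return (d*zz[:,None]-t)@M
    o=-M.T@t; dw=d@M
    return o+dw*((z-o[2])/dw[:,2])[:,None]
def cloud(p):
    v,u=np.nonzero(p['z_map']>0)
    return np.c_[u,v],world(p,np.c_[u,v])
E
python3 - <<'E'
from h import *
print(env.observe())
for n in ['top','side']:
    p=cams.capture(n); cv2.imwrite(f'pics/{n}0.png',p['frame'])
    np.savez(f'{n}0.npz',**{k:np.asarray(v) for k,v in p.items()})
    print(n,p['shot'],np.ravel(p['rvec']),np.ravel(p['tvec']))
    for q in ['cup_large_rim','cup_medium_rim','cup_small_rim','salt','lemon','white_cup']:
        for r in spotter.cut_out(p,q):
            at=r['at']; print(q,round(r['conf'],2),at,r['mask'].sum(),world(p,[[at[1],at[0]]])[0].round(0))
E
```

```text
{'time_s': 0.0, 'joint_positions': array([-1.43720233,  0.33389974,  0.03984417,  1.466288  , -0.01337939,
        1.34330389, -0.05850451]), 'dq': array([ 0.00032361,  0.00095353, -0.00028095,  0.00120849, -0.00012507,
        0.00121857, -0.00016737]), 'joint_efforts': array([ 1.04652743e-03, -6.58567572e+01,  1.36629045e+00, -4.05564702e+01,
        1.69620558e-02,  1.25793970e-02,  2.09042997e-05]), 'ee_pos': array([149.86349484, 632.00918122, 230.41989456]), 'eef_rot': array([-1.03712804,  1.31159759,  1.03528169]), 'wrist_force': array([0.43036162, 0.02754235, 0.3125346 ]), 'torque': array([ 0.01374776, -0.01343483, -0.01424469]), 'gripper_width': 85.25599012787487}
top 1 [ 2.1831783  -2.12059101  0.16041741] [ 317.06776208  592.45282238 1528.31216415]
cup_large_rim 0.8 [207.7, 283.7] 946 [549. 232.   4.]
cup_medium_rim 0.76 [214.2, 327.6] 819 [531.  79.   3.]
cup_small_rim 0.82 [222.9, 236.3] 765 [491. 395.  -0.]
cup_small_rim 0.57 [236.9, 127.5] 237 [431. 772.   1.]
lemon 0.74 [153.9, 308.9] 271 [733. 152.  45.]
lemon 0.45 [210.6, 329.7] 800 [545.  70.  -8.]
white_cup 0.75 [175.3, 372.5] 305 [672. -79.  11.]
side 2 [ 1.98679693 -0.64425679  0.34795461] [-259.18290263  365.39497819  958.39118124]
cup_large_rim 0.65 [218.2, 273.0] 1012 [573. 280.  24.]
cup_medium_rim 0.96 [249.6, 304.7] 865 [558. 103.   6.]
cup_medium_rim 0.19 [208.9, 230.6] 474 [508. 440.   9.]
cup_small_rim 0.85 [208.9, 230.2] 524 [507. 440.   9.]
cup_small_rim 0.69 [181.8, 168.3] 149 [430. 782.   3.]
salt 0.75 [189.5, 257.2] 232 [616. 430.  54.]
salt 0.22 [211.0, 230.9] 481 [505. 433.   5.]
lemon 0.72 [219.8, 339.5] 237 [724. 129.  35.]
white_cup 0.85 [257.0, 373.9] 498 [637. -90.  58.]
```

```bash
python3 - <<'E'
import cv2
for n,(a,b,c,d) in {'top':(100,300,80,420),'side':(130,330,120,440)}.items():
    f=cv2.imread(f'pics/{n}0.png'); print(f.shape)
    cv2.imwrite(f'pics/{n}0c.png',cv2.resize(f[a:b,c:d],None,fx=2.3,fy=2.3,interpolation=cv2.INTER_CUBIC))
E
```

```text
(384, 512, 3)
(384, 512, 3)
```

View pics/top0.png

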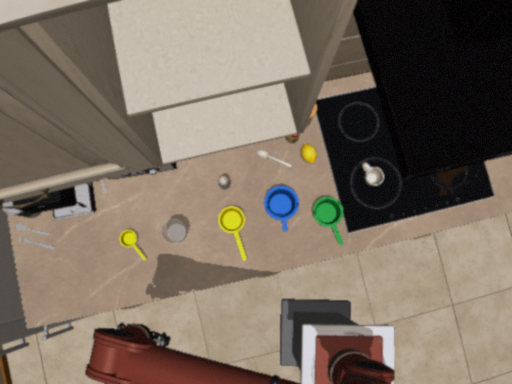

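View pics/top0c.png

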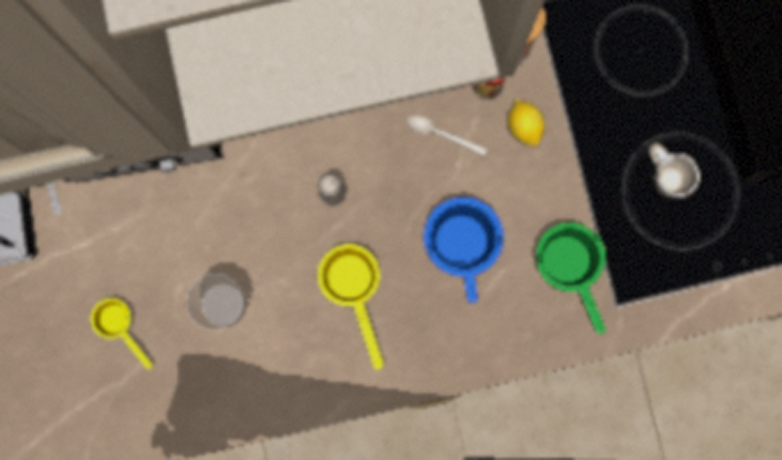

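View pics/side0c.png

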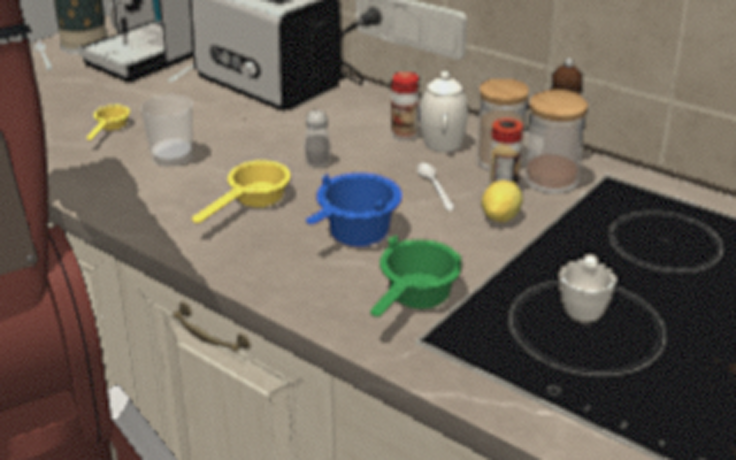

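```bash
cat >> h.py <<'E'
from scipy.optimize import least_squares
SP={'large':(59,98,62,(95,130)),'medium':(52,122,47,(45,90)),'small':(46.5,146,35,(22,38))}
def colmask(p,name):
    hsv=cv2.cvtColor(p['frame'],cv2.COLOR_BGR2HSV); lo,hi=SP[name][3]
    return cv2.inRange(hsv,(lo,110,50),(hi,255,255))
def fit(p,name,z=None,near=None,x0=None):
    Rr,L,zr,_=SP[name]; z=zr-1 if z is None else z
    m=colmask(p,name); n,lab,st,ce=cv2.connectedComponentsWithStats(m)
    best=[]
    for i in range(1,n):
        if st[i,4]<60: continue
        w=world(p,[ce[i]],z)[0]
        best.append((np.hypot(*(w[:2]-near)),i))
    i=min(best)[1]; mm=(lab==i).astype(np.uint8)
    mm=cv2.resize(mm*255,None,fx=4,fy=4,interpolation=cv2.INTER_LINEAR)>127
    c=max(cv2.findContours(mm.astype(np.uint8),cv2.RETR_EXTERNAL,cv2.CHAIN_APPROX_NONE)[0],key=len).reshape(-1,2)
    c=(c+.5)/4-.5
    w=world(p,c,z)[:,:2]
    def sdf(v):
        q=w-v[:2]; ca,sa=np.cos(v[2]),np.sin(v[2])
        a=q@[ca,sa]; b=q@[-sa,ca]   # a along handle
        d1=np.hypot(a,b)-Rr-v[3]
        dx=np.abs(a-L/2)-L/2-v[3]; dy=np.abs(b)-8-v[3]
        d2=np.hypot(np.maximum(dx,0),np.maximum(dy,0))+np.minimum(np.maximum(dx,dy),0)
        return np.minimum(d1,d2)
    if x0 is None: x0=[near[0],near[1],np.pi]
    s=least_squares(sdf,list(x0)[:3]+[0],loss='soft_l1',f_scale=1.0)
    return s.x,np.sqrt(np.mean(sdf(s.x)**2)),len(c)
E
cat > m0.py <<'E'
from h import *
for n in ['top','side']:
    p=dict(np.load(f'{n}0.npz'))
    for k,near in {'large':(560,240),'medium':(540,80),'small':(500,400)}.items():
        x,r,N=fit(p,k,near=np.array(near)); h=x[:2]+(SP[k][1]-12)*np.array([np.cos(x[2]),np.sin(x[2])])
        print(n,k,x[:2].round(1),'handle dir deg',np.degrees(x[2]).round(1),'off',x[3].round(1),'rms',r.round(2),N,'handle',h.round(1), np.hypot(*h).round(0))
p=dict(np.load('top0.npz'))
M=cv2.Rodrigues(p['rvec'].astype(float))[0]; print('cam',-M.T@p['tvec'].ravel())
uv,w=cloud(p)
# depth checks of heights
for k,near in {'large':(560,240),'medium':(540,80),'small':(500,400)}.items():
    m=colmask(p,k)[uv[:,1],uv[:,0]]>0
    s=m&(np.hypot(w[:,0]-near[0],w[:,1]-near[1])<200); z=w[s,2]; print(k,np.percentile(z,[5,25,50,75,95,99]).round(0))
E
python3 m0.py
```

```text
top large [559.9 245.6] handle dir deg 189.1 off -1.4 rms 0.92 511 handle [475. 232.] 529.0
top medium [536.5  85.4] handle dir deg 202.6 off -1.3 rms 1.42 535 handle [434.9  43.1] 437.0
top small [501.1 411.7] handle dir deg 200.1 off 1.0 rms 0.9 578 handle [375.3 365.7] 524.0
side large [547.2 236.4] handle dir deg -3365.1 off 10.4 rms 8.6 491 handle [497.8 166.1] 525.0
side medium [528.8  82.2] handle dir deg 210.9 off 3.3 rms 9.04 501 handle [434.4  25.7] 435.0
side small [494.6 403.3] handle dir deg 206.9 off 9.8 rms 8.8 457 handle [375.1 342.7] 508.0
cam [ 362.73470556  343.53355489 1593.00929489]
large [-2.  3. 33. 60. 66. 71.]
medium [-2.  3. 19. 45. 51. 57.]
small [-3.  2. 16. 33. 38. 41.]
```

```bash
cat >> h.py <<'E'
def plan(wps,s=None):
    """wps: list of (x,y,z, jaw_angle_deg or None) -> print tool-frame rv & shift(m)"""
    s=s or env.observe(); R0=R.from_rotvec(s['eef_rot']); p0=np.array(s['ee_pos'])
    for x,y,z,a in wps:
        if a is None: rv=np.zeros(3)
        else:
            c=[]
            for aa in (a,a+180):
                t=np.radians(aa); zz=np.array([np.cos(t),np.sin(t),0]); xx=np.array([0,0,-1.]); 
                c.append((R0.inv()*R.from_matrix(np.c_[xx,np.cross(zz,xx),zz])).as_rotvec())
            rv=min(c,key=np.linalg.norm) if a is not None else c[0]
            print('alt',[q.round(3) for q in c])
        sh=R0.inv().apply(np.array([x,y,z])-p0)/1000
        print('row',rv.round(3),sh.round(4),'rot',np.degrees(np.linalg.norm(rv)).round(1))
def st():
    s=env.observe(); m=R.from_rotvec(s['eef_rot']).as_matrix()
    print('t',round(s['time_s'],2),'tcp',s['ee_pos'].round(1),'jaw',np.degrees(np.arctan2(m[1,2],m[0,2])).round(1),'xaxis',m[:,0].round(3),'F',s['wrist_force'].round(1),'w',round(s['gripper_width'],1),'j7',s['joint_positions'].round(2)); return s
E
python3 - <<'E'
from h import *
st()
p=dict(np.load('side0.npz')); f=p['frame'].copy(); f=cv2.resize(f,None,fx=3,fy=3,interpolation=cv2.INTER_CUBIC)
for k,(x,y,a) in {'large':(559.9,245.6,189.1),'medium':(536.5,85.4,202.6),'small':(501.1,411.7,200.1)}.items():
    Rr,L,z,_=SP[k]; t=np.linspace(0,2*np.pi,100); h=np.radians(a)
    P=np.c_[x+Rr*np.cos(t),y+Rr*np.sin(t),0*t+z]
    H=np.array([[x+r*np.cos(h),y+r*np.sin(h),z] for r in (0,L)])
    for Q in (P,H):
        q=cv2.projectPoints(Q,p['rvec'].astype(float),p['tvec'].astype(float),p['camera_matrix'],p['dist'].astype(float))[0]
        cv2.polylines(f,[((q+.5)*3-.5).round().astype(int)],False,(0,0,255),1)
cv2.imwrite('pics/ov.png',f[520:870,540:1120])
plan([(480,300,150,None),(434,43,110,112.6)])
E
```

```text
t 0.7 tcp [150.  632.4 231.3] jaw 76.7 xaxis [-0. -0. -1.] F [ 0.  -0.3 -0.6] w 85.3 j7 [-1.44  0.33  0.04  1.47 -0.01  1.34 -0.06]
row [0. 0. 0.] [ 0.0813 -0.3978 -0.2473] rot 0.0
alt [array([-0.627, -0.   , -0.   ]), array([ 2.514, -0.   ,  0.   ])]
row [-0.627 -0.    -0.   ] [ 0.1213 -0.4124 -0.508 ] rot 35.9
```

View pics/ov.png

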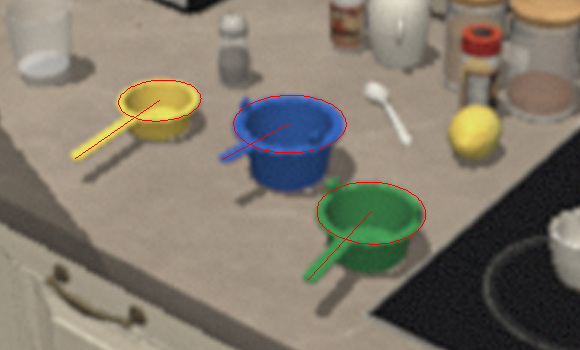

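Call:
{"api": "step_arm", "payload": {"moves": [[0.6, 0, 0, 0.04, -0.2, -0.123, 0], [0.6, 0, 0, 0.04, -0.2, -0.123, 0], [0.6, 0, 0, 0.04, -0.2, -0.123, 0], [0.6, 0, 0, 0.04, -0.2, -0.123, 0], [1.25, 0, 0, 0.08, -0.398, -0.247, 0], [1.25, 0, 0, 0.08, -0.398, -0.247, 0], [1.25, 0, 0, 0.08, -0.398, -0.247, 0], [1.25, 0, 0, 0.08, -0.398, -0.247, 0], [2.514, 0, 0, 0.121, -0.412, -0.508, 0], [2.514, 0, 0, 0.121, -0.412, -0.508, 0], [2.514, 0, 0, 0.121, -0.412, -0.508, 0], [2.514, 0, 0, 0.121, -0.412, -0.508, 0], [2.514, 0, 0, 0.121, -0.412, -0.508, 0], [2.514, 0, 0, 0.121, -0.412, -0.508, 0], [2.514, 0, 0, 0.121, -0.412, -0.508, 0], [2.514, 0, 0, 0.121, -0.412, -0.508, 0], [2.514, 0, 0, 0.121, -0.412, -0.508, 0], [2.514, 0, 0, 0.121, -0.412, -0.508, 0]]}}

```text
time_s: 2.95
ee_pos: [433.7, 43.1, 110.4]
eef_rot: [0.912, 1.371, -0.912]
wrist_force: [-0.1, 0.2, 0.4]
gripper_width: 42.5
```

```bash
python3 - <<'E'
from h import *
st(); plan([(433.5,42.5,27,-67.4)])
p=cams.capture('side'); f=p['frame']; cv2.imwrite('pics/s1.png',cv2.resize(f[130:330,150:420],None,fx=2.8,fy=2.8,interpolation=cv2.INTER_CUBIC))
E
```

```text
t 2.95 tcp [433.7  43.1 110.4] jaw -67.3 xaxis [ 0. -0. -1.] F [-0.1  0.2  0.4] w 42.5 j7 [-0.85 -0.03  0.65  2.14  0.02  1.03 -1.38]
alt [array([ 0.002,  0.   , -0.   ]), array([-3.139,  0.   ,  0.   ])]
row [ 0.002  0.    -0.   ] [ 0.0834 -0.0004  0.0005] rot 0.1
```

View pics/s1.png

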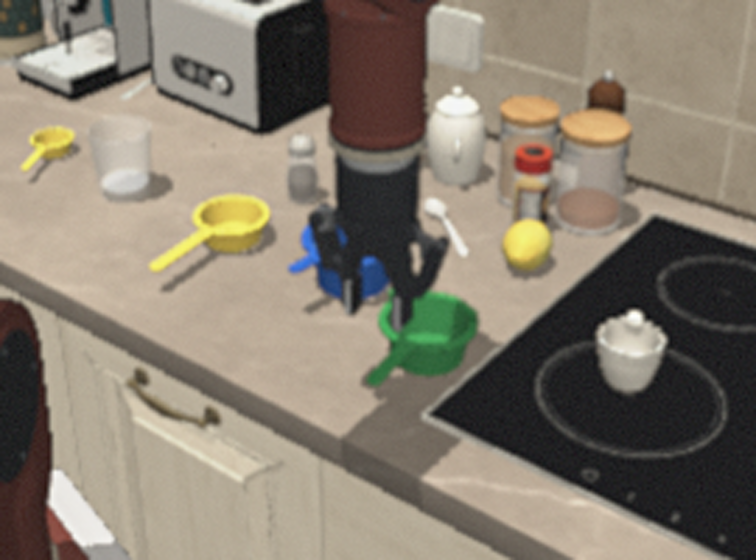

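The fingers straddle the green handle's end (about column 385, row 350 of the crop). I'll go down and grip it.

Call:
{"api": "step_arm", "payload": {"moves": [[0, 0, 0, 0.05, 0, 0, 0], [0, 0, 0, 0.07, 0, 0, 0], [0, 0, 0, 0.083, 0, 0, 0], [0, 0, 0, 0.083, 0, 0, 0], [0, 0, 0, 0.083, 0, 0, -1], [0, 0, 0, 0.083, 0, 0, -1], [0, 0, 0, 0.083, 0, 0, -1], [0, 0, 0, 0.083, 0, 0, -1], [0, 0, 0, 0.083, 0, 0, -1], [0, 0, 0, 0.083, 0, 0, -1]]}}

```text
time_s: 4.25
ee_pos: [433.9, 43.3, 27.5]
eef_rot: [0.913, 1.371, -0.912]
wrist_force: [1.5, 1.0, 1.6]
gripper_width: 13.8
```

```bash
python3 - <<'E'
from h import *
st()
E
```

```text
t 4.25 tcp [433.9  43.3  27.5] jaw -67.3 xaxis [ 0.  0. -1.] F [1.5 1.  1.6] w 13.8 j7 [-0.83  0.14  0.67  2.21 -0.12  0.83 -1.26]
```

Call:
{"api": "step_arm", "payload": {"moves": [[0, 0, 0, -0.01, 0, 0, -1], [0, 0, 0, -0.025, 0, 0, -1], [0, 0, 0, -0.045, 0, 0, -1], [0, 0, 0, -0.065, 0, 0, -1], [0, 0, 0, -0.09, 0, 0, -1], [0, 0, 0, -0.1, 0, 0, -1], [0, 0, 0, -0.1, 0, 0, -1], [0, 0, 0, -0.1, 0, 0, -1]]}}

```text
time_s: 5.25
ee_pos: [433.3, 43.1, 126.8]
eef_rot: [0.912, 1.371, -0.913]
wrist_force: [-0.6, 0.2, -0.7]
gripper_width: 13.9
```

```bash
python3 - <<'E'
from h import *
st()
p=cams.capture('side'); f=p['frame']; cv2.imwrite('pics/s2.png',cv2.resize(f[130:330,150:420],None,fx=2.8,fy=2.8,interpolation=cv2.INTER_CUBIC))
p=cams.capture('top');f=p['frame']; cv2.imwrite('pics/t2.png',cv2.resize(f[120:320,180:420],None,fx=3,fy=3,interpolation=cv2.INTER_CUBIC))
uv,w=cloud(p); m=colmask(p,'medium')[uv[:,1],uv[:,0]]>0; q=w[m]; q=q[(q[:,2]>90)]; 
A=np.c_[q[:,:2]-[530,85],np.ones(len(q))]
print(len(q),q.min(0).round(),q.max(0).round(),np.percentile(q[:,2],[5,25,50,75,95]).round())
E
```

```text
t 5.25 tcp [433.3  43.1 126.8] jaw -67.3 xaxis [-0.001 -0.    -1.   ] F [-0.6  0.2 -0.7] w 13.9 j7 [-0.87 -0.06  0.66  2.12  0.04  1.07 -1.4 ]
844 [452.  36.  90.] [586. 137. 263.] [ 94.  98. 112. 140. 146.]
```

View pics/s2.png

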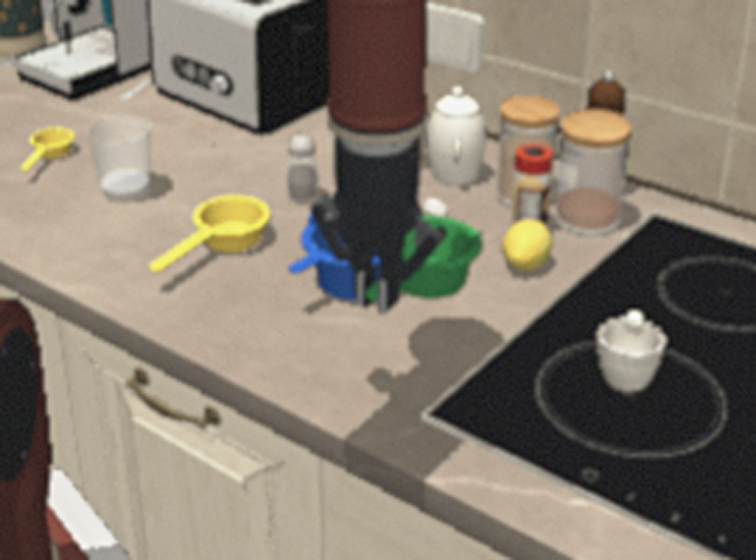

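View pics/t2.png

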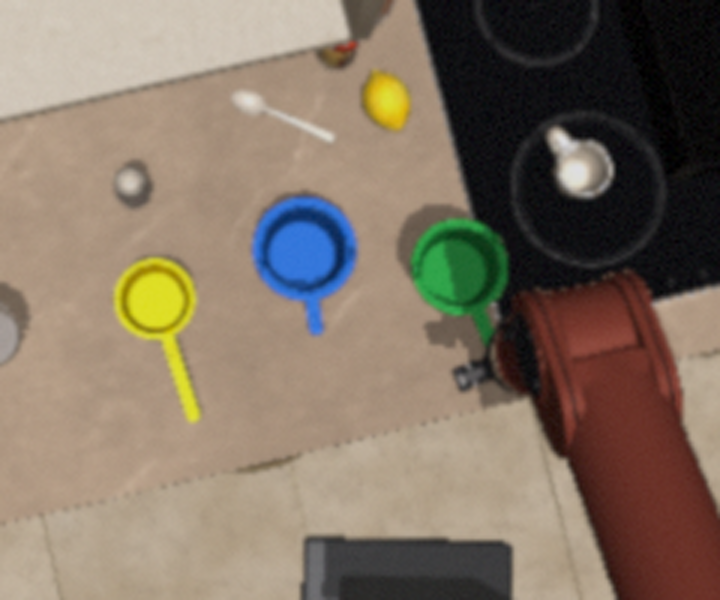

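```bash
cat >> h.py <<'E'
def rimfit(p,name,z,near,r0=None):
    """circle through the outer rim contour (robust), at height z"""
    Rr=SP[name][0]; m=colmask(p,name)
    m=cv2.resize(m,None,fx=4,fy=4,interpolation=cv2.INTER_LINEAR)>127
    C=cv2.findContours(m.astype(np.uint8),cv2.RETR_EXTERNAL,cv2.CHAIN_APPROX_NONE)[0]
    w=np.vstack([world(p,(c.reshape(-1,2)+.5)/4-.5,z)[:,:2] for c in C if len(c)>30])
    w=w[np.hypot(*(w-near).T)<Rr+30]
    f=lambda v:np.hypot(*(w-v[:2]).T)-v[2]
    s=least_squares(f,[near[0],near[1],Rr],loss='cauchy',f_scale=1.0)
    return s.x,(np.abs(f(s.x))<1.5).sum(),len(w)
def plane(p,name,c,rr,zlo,zhi):
    uv,w=cloud(p); m=(colmask(p,name)[uv[:,1],uv[:,0]]>0)
    d=np.hypot(w[:,0]-c[0],w[:,1]-c[1]); m&=(d>rr[0])&(d<rr[1])&(w[:,2]>zlo)&(w[:,2]<zhi)
    q=w[m]; f=lambda v:v[0]+(q[:,0]-c[0])*v[1]+(q[:,1]-c[1])*v[2]-q[:,2]
    s=least_squares(f,[(zlo+zhi)/2,0,0],loss='soft_l1',f_scale=2.)
    return s.x.round(3),len(q)
E
python3 - <<'E'
from h import *
p=dict(np.load('top0.npz'))
for k,n in {'large':(560,245),'medium':(536,85),'small':(501,412)}.items():
    print(k,rimfit(p,k,SP[k][2]-1,np.array(n)),plane(p,k,n,(SP[k][0]-8,SP[k][0]-1),SP[k][2]-9,SP[k][2]+9))
p=cams.capture('top')
x=rimfit(p,'medium',146,np.array([536,85])); print(x); print(plane(p,'medium',x[0][:2],(44,51),130,160))
r=x[0][:2]-st()['ee_pos'][:2]; print(np.hypot(*r),np.degrees(np.arctan2(*-r[::-1])))
E
```

```text
large (array([559.7484431 , 245.59991344,  57.73552072]), np.int64(382), 487) (array([ 6.0951e+01, -2.0000e-03, -1.0000e-03]), 191)
medium (array([536.14928794,  85.53619755,  50.80763463]), np.int64(254), 437) (array([ 4.6248e+01,  9.0000e-03, -2.0000e-03]), 156)
small (array([500.80708551, 411.53260203,  47.62235327]), np.int64(300), 395) (array([ 3.375e+01, -1.600e-02, -6.000e-03]), 148)
(array([534.73897703,  84.89158305,  51.68218576]), np.int64(316), 469)
(array([ 1.42116e+02, -2.70000e-02, -2.10000e-02]), 197)
t 5.4 tcp [433.4  43.  126.7] jaw -67.3 xaxis [-0.001 -0.001 -1.   ] F [ 0.   0.4 -2.2] w 13.9 j7 [-0.87 -0.05  0.66  2.12  0.04  1.07 -1.4 ]
109.68696232602632 -157.56902295373513
```

```bash
python3 - <<'E'
from h import *
plan([(451.5,228.2,127,-80.7)])
E
```

```text
alt [array([0.234, 0.   , 0.001]), array([-2.908e+00, -1.000e-03,  1.000e-03])]
row [0.234 0.    0.001] [-0.0004  0.0882 -0.1638] rot 13.4
```

Call:
{"api": "step_arm", "payload": {"moves": [[0.04, 0, 0, 0, 0.015, -0.028, -1], [0.1, 0, 0, 0, 0.035, -0.065, -1], [0.15, 0, 0, 0, 0.055, -0.103, -1], [0.19, 0, 0, 0, 0.072, -0.134, -1], [0.22, 0, 0, 0, 0.083, -0.154, -1], [0.234, 0, 0, 0, 0.088, -0.164, -1], [0.234, 0, 0, 0, 0.088, -0.164, -1], [0.234, 0, 0, 0, 0.088, -0.164, -1], [0.234, 0, 0, 0, 0.088, -0.164, -1]]}}

```text
time_s: 6.52
ee_pos: [451.3, 227.3, 126.7]
eef_rot: [1.089, 1.281, -1.091]
wrist_force: [-0.4, 1.3, -1.0]
gripper_width: 14.2
```

```bash
python3 - <<'E'
from h import *
s=st(); p=cams.capture('top')
x=rimfit(p,'medium',143,np.array([560,245])); print(x); print(plane(p,'medium',x[0][:2],(44,51),130,160))
r=x[0][:2]-s['ee_pos'][:2]; print(np.hypot(*r),np.degrees(np.arctan2(*-r[::-1])))
print(rimfit(p,'large',61,np.array([560,245])))
f=p['frame']; cv2.imwrite('pics/t3.png',cv2.resize(f[120:320,180:420],None,fx=3,fy=3,interpolation=cv2.INTER_CUBIC))
E
```

```text
t 6.53 tcp [451.3 227.3 126.7] jaw -80.8 xaxis [-0.001 -0.001 -1.   ] F [-0.4  1.3 -1. ] w 14.2 j7 [-1.03  0.13  0.52  1.96 -0.07  1.07 -1.89]
(array([559.48087239, 246.40369602,  50.69608635]), np.int64(260), 383)
(array([ 1.4183e+02, -2.0000e-02, -3.0000e-03]), 151)
109.8324295040988 -169.9931419671259
(array([557.99944584, 247.6673221 ,  54.82296355]), np.int64(101), 217)
```

View pics/t3.png

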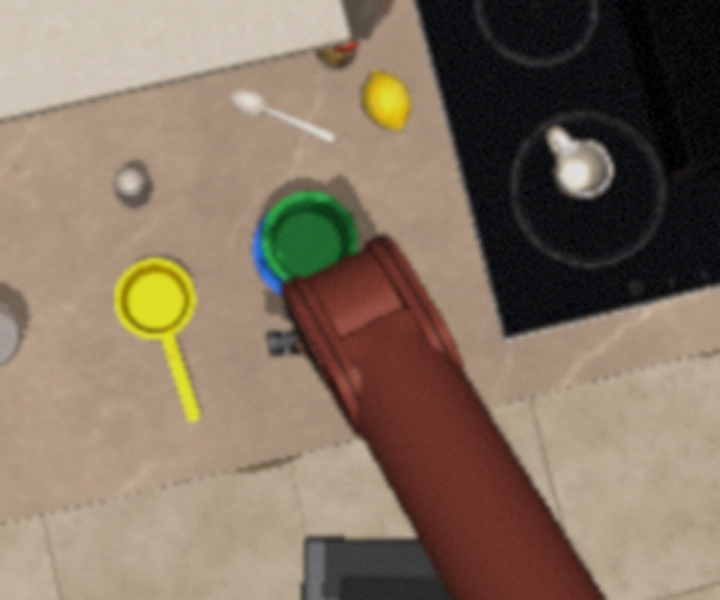

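Call:
{"api": "step_arm", "payload": {"moves": [[0, 0, 0, 0.015, 0, 0.001, -1], [0, 0, 0, 0.03, 0, 0.001, -1], [0, 0, 0, 0.045, 0, 0.001, -1], [0, 0, 0, 0.055, 0, 0.001, -1], [0, 0, 0, 0.06, 0, 0.001, -1], [0, 0, 0, 0.063, 0, 0.001, -1], [0, 0, 0, 0.065, 0, 0.001, -1], [0, 0, 0, 0.065, 0, 0.001, -1]]}}

```text
time_s: 7.58
ee_pos: [451.7, 226.8, 62.0]
eef_rot: [1.089, 1.281, -1.089]
wrist_force: [-0.2, 1.1, -1.1]
gripper_width: 14.3
```

Call:
{"api": "step_arm", "payload": {"moves": [[0, 0, 0, 0.002, 0, 0, -1], [0, 0, 0, 0.003, 0, 0, -1], [0, 0, 0, 0.004, 0, 0, -1], [0, 0, 0, 0.005, 0, 0, -1], [0, 0, 0, 0.005, 0, 0, -1]]}}

```text
time_s: 8.2
ee_pos: [452.0, 226.8, 57.1]
eef_rot: [1.09, 1.281, -1.089]
wrist_force: [0.4, 1.6, 2.2]
gripper_width: 13.7
```

```bash
python3 - <<'E'
from h import *
s=st(); p=cams.capture('side'); f=p['frame']; cv2.imwrite('pics/s4.png',cv2.resize(f[180:300,220:360],None,fx=5,fy=5,interpolation=cv2.INTER_CUBIC))
p=cams.capture('top')
x=rimfit(p,'medium',77,np.array([560,245])); print(x); print(plane(p,'medium',x[0][:2],(44,51),60,90))
E
```

```text
t 8.2 tcp [452.  226.8  57.1] jaw -80.8 xaxis [ 0.  0. -1.] F [0.4 1.6 2.2] w 13.7 j7 [-1.01  0.23  0.51  2.03 -0.14  0.92 -1.84]
(array([562.41858326, 245.17236815,  50.34298305]), np.int64(216), 373)
(array([ 7.8412e+01,  2.2000e-02, -6.0000e-03]), 117)
```

View pics/s4.png

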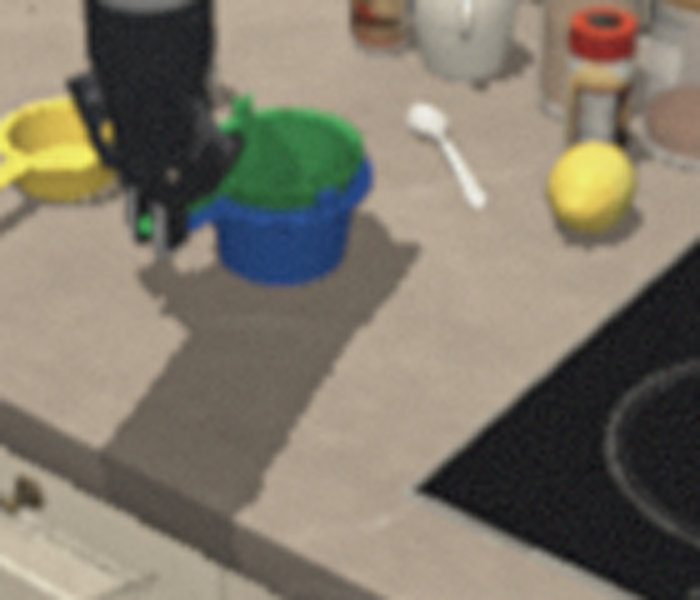

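Call:
{"api": "step_arm", "payload": {"moves": [[0, 0, 0, 0, 0, 0, -0.2], [0, 0, 0, 0, 0, 0, -0.2], [0, 0, 0, 0, 0, 0, -0.2], [0, 0, 0, -0.03, 0, 0, -0.2], [0, 0, 0, -0.07, 0, 0, -0.2], [0, 0, 0, -0.1, 0, 0, -0.2], [0, 0, 0, -0.1, -0.03, -0.04, -0.2], [0, 0, 0, -0.1, -0.06, -0.08, -1], [0, 0, 0, -0.1, -0.06, -0.12, -1], [0, 0, 0, -0.1, -0.06, -0.15, -1], [0, 0, 0, -0.1, -0.06, -0.15, -1]]}}

```text
time_s: 9.68
ee_pos: [367.5, 367.3, 156.8]
eef_rot: [1.087, 1.283, -1.087]
wrist_force: [0.1, -0.8, -0.9]
gripper_width: -0.4
```

```bash
python3 - <<'E'
from h import *
s=st(); p=cams.capture('top')
x=fit(p,'medium',near=np.array([560,245]),z=75); print(x[0],np.degrees(x[0][2]),x[1]); print(rimfit(p,'medium',76,np.array([560,245])),plane(p,'medium',x[0][:2],(44,51),60,90))
print(rimfit(p,'large',61,np.array([560,245])))
f=p['frame']; cv2.imwrite('pics/t5.png',cv2.resize(f[120:320,180:420],None,fx=3,fy=3,interpolation=cv2.INTER_CUBIC))
p=cams.capture('side'); f=p['frame']; cv2.imwrite('pics/s5.png',cv2.resize(f[180:300,220:360],None,fx=5,fy=5,interpolation=cv2.INTER_CUBIC))
E
```

```text
t 9.68 tcp [367.5 367.3 156.8] jaw -80.5 xaxis [ 0.  0. -1.] F [ 0.1 -0.8 -0.9] w -0.4 j7 [-1.22  0.12  0.38  1.89 -0.05  1.14 -2.23]
[561.26479556 245.63576004   3.31679846  -1.85950698] 190.0385531154611 1.1655947029601295
(array([560.97775214, 245.64524358,  49.9382656 ]), np.int64(317), 438) (array([ 7.6521e+01, -1.6500e-01, -1.7000e-02]), 171)
(array([559.25286033, 246.33215864,  57.03984519]), np.int64(345), 789)
```

View pics/t5.png

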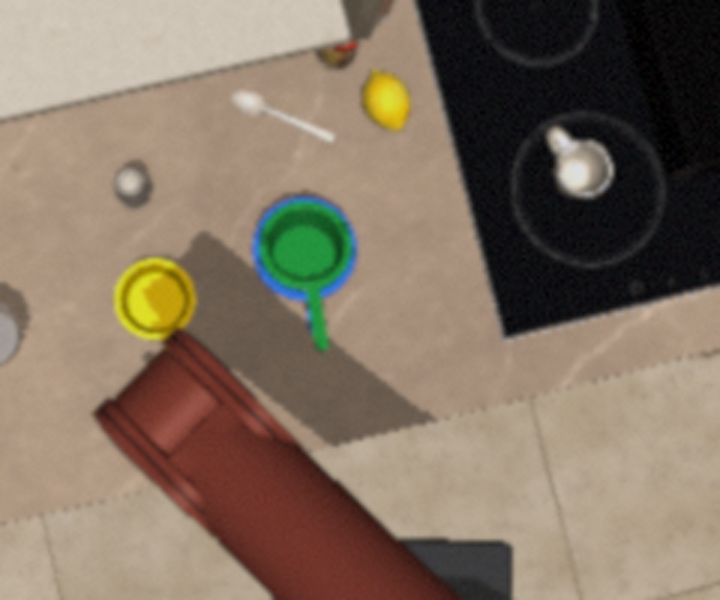

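View pics/s5.png

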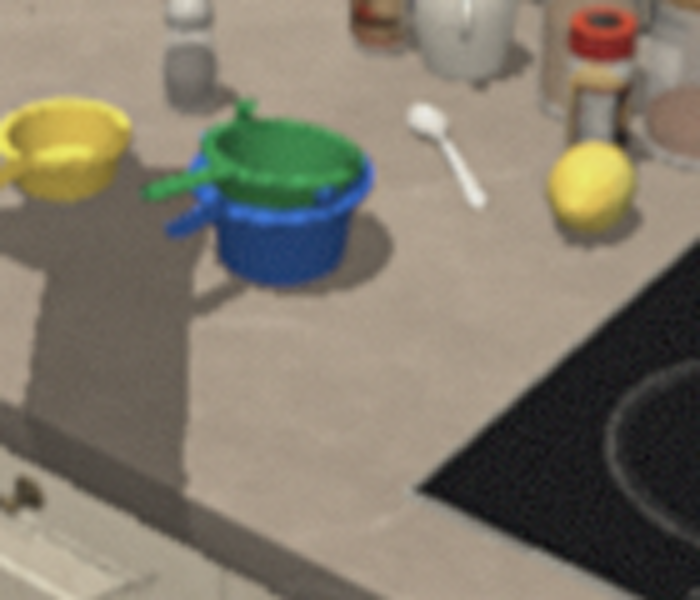

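```bash
python3 - <<'E'
from h import *
plan([(555.5,245,120,-80.8),(555.5,245,50,-80.8)])
E
```

```text
alt [array([ 0.001,  0.001, -0.   ]), array([-3.141e+00,  0.000e+00,  1.000e-03])]
row [ 0.001  0.001 -0.   ] [0.037  0.1652 0.1481] rot 0.1
alt [array([ 0.001,  0.001, -0.   ]), array([-3.141e+00,  0.000e+00,  1.000e-03])]
row [ 0.001  0.001 -0.   ] [0.107  0.1652 0.1481] rot 0.1
```

Call:
{"api": "step_arm", "payload": {"moves": [[0, 0, 0, 0.01, 0.045, 0.04, -1], [0, 0, 0, 0.02, 0.085, 0.076, -1], [0, 0, 0, 0.03, 0.125, 0.112, -1], [0, 0, 0, 0.037, 0.155, 0.139, -1], [0, 0, 0, 0.037, 0.165, 0.148, -1], [0, 0, 0, 0.037, 0.165, 0.148, -1], [0, 0, 0, 0.06, 0.165, 0.148, -1], [0, 0, 0, 0.085, 0.165, 0.148, -1], [0, 0, 0, 0.105, 0.165, 0.148, -1], [0, 0, 0, 0.112, 0.165, 0.148, -1], [0, 0, 0, 0.115, 0.165, 0.148, -1], [0, 0, 0, 0.115, 0.165, 0.148, -1]]}}

```text
time_s: 11.28
ee_pos: [555.6, 245.2, 42.5]
eef_rot: [1.089, 1.28, -1.089]
wrist_force: [-0.1, 0.3, 1.0]
gripper_width: -0.1
```

Call:
{"api": "step_arm", "payload": {"moves": [[0, 0, 0, 0.003, 0, 0, -1], [0, 0, 0, 0.006, 0, 0, -1], [0, 0, 0, 0.008, 0, 0, -1], [0, 0, 0, 0.009, 0, 0, -1], [0, 0, 0, 0.01, 0, 0, -1], [0, 0, 0, 0.01, 0, 0, -1]]}}

```text
time_s: 12.02
ee_pos: [556.2, 245.4, 32.9]
eef_rot: [1.09, 1.28, -1.088]
wrist_force: [2.4, -0.1, 1.9]
gripper_width: 0.1
```

Contact is beginning, so I'll go on in half-millimetre rows.

Call:
{"api": "step_arm", "payload": {"moves": [[0, 0, 0, 0.0005, 0, 0, -1], [0, 0, 0, 0.001, 0, 0, -1], [0, 0, 0, 0.0015, 0, 0, -1], [0, 0, 0, 0.002, 0, 0, -1]]}}

```text
time_s: 12.52
ee_pos: [556.8, 245.5, 31.2]
eef_rot: [1.091, 1.279, -1.087]
wrist_force: [2.5, 1.5, 5.0]
gripper_width: -0.3
```

Call:
{"api": "step_arm", "payload": {"moves": [[0, 0, 0, 0.0005, 0, 0, -1], [0, 0, 0, 0.001, 0, 0, -1], [0, 0, 0, 0.0015, 0, 0, -1], [0, 0, 0, 0.002, 0, 0, -1]]}}

```text
time_s: 13.02
ee_pos: [556.5, 245.4, 28.9]
eef_rot: [1.091, 1.279, -1.088]
wrist_force: [1.1, 0.9, 3.9]
gripper_width: -0.2
```

Call:
{"api": "step_arm", "payload": {"moves": [[0, 0, 0, 0.0005, 0, 0, -1], [0, 0, 0, 0.001, 0, 0, -1], [0, 0, 0, 0.0015, 0, 0, -1], [0, 0, 0, 0.002, 0, 0, -1]]}}

```text
time_s: 13.52
ee_pos: [556.7, 245.4, 27.0]
eef_rot: [1.091, 1.279, -1.087]
wrist_force: [2.8, 0.8, 3.8]
gripper_width: 0.1
```

Call:
{"api": "step_arm", "payload": {"moves": [[0, 0, 0, 0.0005, 0, 0, -1], [0, 0, 0, 0.001, 0, 0, -1], [0, 0, 0, 0.0015, 0, 0, -1], [0, 0, 0, 0.002, 0, 0, -1]]}}

```text
time_s: 14.02
ee_pos: [555.8, 245.2, 24.5]
eef_rot: [1.09, 1.28, -1.089]
wrist_force: [1.7, 0.3, 5.4]
gripper_width: -0.3
```

```bash
python3 - <<'E'
from h import *
s=st()
p=cams.capture('side'); f=p['frame']; cv2.imwrite('pics/s6.png',cv2.resize(f[180:300,220:360],None,fx=5,fy=5,interpolation=cv2.INTER_CUBIC))
E
```

```text
t 14.03 tcp [555.8 245.2  24.5] jaw -80.8 xaxis [ 0.001 -0.    -1.   ] F [1.7 0.3 5.4] w -0.3 j7 [-0.87  0.47  0.48  1.8  -0.26  0.93 -1.69]
```

View pics/s6.png

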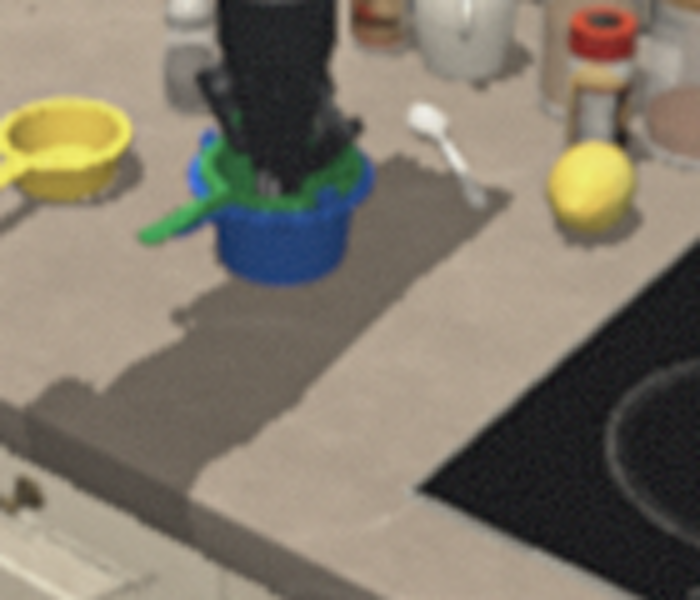

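Call:
{"api": "step_arm", "payload": {"moves": [[0, 0, 0, 0.0005, 0, 0, -1], [0, 0, 0, 0.001, 0, 0, -1], [0, 0, 0, 0.0015, 0, 0, -1], [0, 0, 0, 0.0015, 0, 0, -1]]}}

```text
time_s: 14.58
ee_pos: [555.9, 245.2, 24.4]
eef_rot: [1.09, 1.281, -1.089]
wrist_force: [-4.4, -1.3, 19.5]
gripper_width: 0.2
```

```bash
python3 - <<'E'
from h import *
plan([(555.9,245.2,125,None),(374.8,365.5,100,-69.9)])
E
```

```text
row [0. 0. 0.] [-1.006e-01  1.000e-04 -0.000e+00] rot 0.0
alt [array([-0.19 , -0.   , -0.001]), array([ 2.952e+00, -1.000e-03,  0.000e+00])]
row [-0.19  -0.    -0.001] [-0.0757 -0.1594 -0.1478] rot 10.9
```

Call:
{"api": "step_arm", "payload": {"moves": [[0, 0, 0, -0.015, 0, 0, -1], [0, 0, 0, -0.05, 0, 0, -1], [0, 0, 0, -0.09, 0, 0, -1], [0, 0, 0, -0.1, -0.02, -0.02, -0.3], [-0.1, 0, 0, -0.09, -0.06, -0.056, 0], [-0.19, 0, 0, -0.08, -0.1, -0.093, 0], [-0.19, 0, 0, -0.076, -0.14, -0.13, 0], [-0.19, 0, 0, -0.076, -0.159, -0.148, 0], [-0.19, 0, 0, -0.076, -0.159, -0.148, 0], [-0.19, 0, 0, -0.076, -0.159, -0.148, 0]]}}

```text
time_s: 15.82
ee_pos: [375.6, 364.9, 100.3]
eef_rot: [0.947, 1.354, -0.947]
wrist_force: [0.4, -0.1, -0.8]
gripper_width: 42.6
```

```bash
python3 - <<'E'
from h import *
s=st(); p=cams.capture('top')
x=fit(p,'medium',near=np.array([560,245]),z=67); print(x[0],np.degrees(x[0][2]),x[1]); print(rimfit(p,'medium',67,np.array([560,245])),plane(p,'medium',x[0][:2],(44,51),50,90))
print(rimfit(p,'large',61,np.array([560,245])),plane(p,'large',x[0][:2],(54,58),50,90))
print(rimfit(p,'small',34,np.array([501,412])))
f=p['frame']; cv2.imwrite('pics/t7.png',cv2.resize(f[150:280,200:360],None,fx=5,fy=5,interpolation=cv2.INTER_CUBIC)[:600])
p=cams.capture('side'); f=p['frame']; cv2.imwrite('pics/s7.png',cv2.resize(f[180:300,180:340],None,fx=5,fy=5,interpolation=cv2.INTER_CUBIC))
plan([(374.8,365.5,15,-69.9)])
E
```

```text
t 15.82 tcp [375.6 364.9 100.3] jaw -69.9 xaxis [ 0.001 -0.    -1.   ] F [ 0.4 -0.1 -0.8] w 42.6 j7 [-1.21  0.19  0.39  1.94 -0.08  1.02 -2.  ]
[560.43264209 245.92948038   3.30930321  -1.3249591 ] 189.60910687485935 0.9592297711402764
(array([560.19343946, 245.8933254 ,  50.82224745]), np.int64(323), 440) (array([ 6.7514e+01,  6.0000e-03, -4.0000e-03]), 178)
(array([562.63605404, 246.9140504 ,  54.28132138]), np.int64(258), 778) (array([ 6.1301e+01, -8.0000e-03,  1.7000e-02]), 105)
(array([501.4263555 , 412.6926716 ,  46.75166023]), np.int64(276), 362)
alt [array([-0.002,  0.   , -0.001]), array([ 3.14e+00, -1.00e-03, -1.00e-03])]
row [-0.002  0.    -0.001] [ 0.0853 -0.0011 -0.0013] rot 0.1
```

View pics/t7.png

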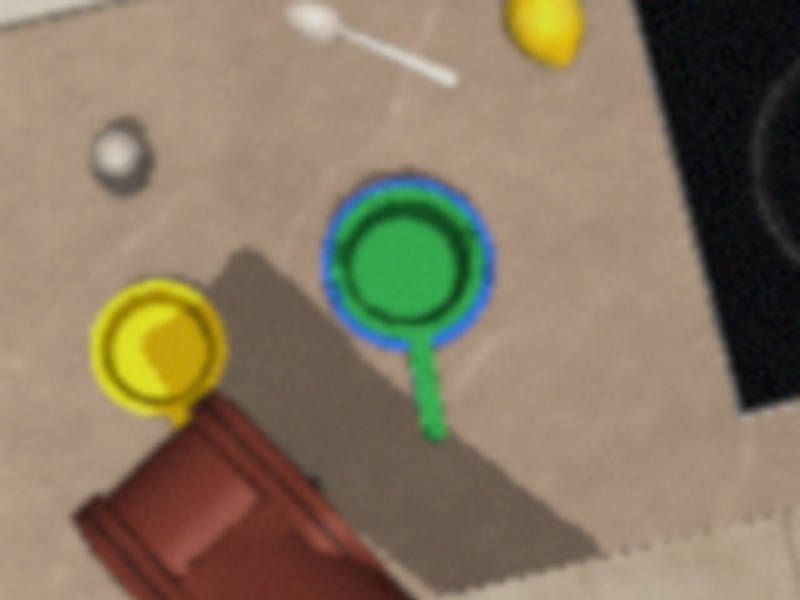

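View pics/s7.png

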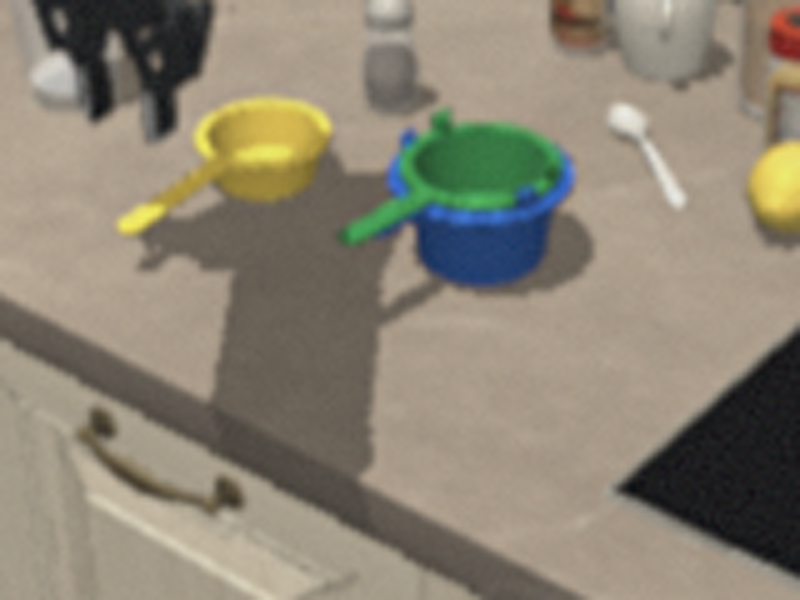

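Green is home: its rim plane is at 67.5 mm and level, against blue at about 61.3 mm. The handles lie over one another. Next is the yellow cup.

Call:
{"api": "step_arm", "payload": {"moves": [[0, 0, 0, 0.045, -0.001, -0.001, 0], [0, 0, 0, 0.07, -0.001, -0.001, 0], [0, 0, 0, 0.085, -0.001, -0.001, 0], [0, 0, 0, 0.085, -0.001, -0.001, 0], [0, 0, 0, 0.085, -0.001, -0.001, -1], [0, 0, 0, 0.085, -0.001, -0.001, -1], [0, 0, 0, 0.085, -0.001, -0.001, -1], [0, 0, 0, 0.085, -0.001, -0.001, -1], [0, 0, 0, 0.085, -0.001, -0.001, -1], [0, 0, 0, 0.085, -0.001, -0.001, -1]]}}

```text
time_s: 17.18
ee_pos: [375.0, 365.4, 15.4]
eef_rot: [0.949, 1.354, -0.947]
wrist_force: [0.7, 1.0, 0.5]
gripper_width: 14.4
```

Call:
{"api": "step_arm", "payload": {"moves": [[0, 0, 0, -0.01, 0, 0, -1], [0, 0, 0, -0.03, 0, 0, -1], [0, 0, 0, -0.06, 0, 0, -1], [0, 0, 0, -0.09, 0, 0, -1], [0, 0, 0, -0.115, 0, 0, -1], [0, 0, 0, -0.12, 0, 0, -1], [0, 0, 0, -0.12, 0, 0, -1]]}}

```text
time_s: 18.05
ee_pos: [374.6, 365.2, 135.1]
eef_rot: [0.948, 1.354, -0.948]
wrist_force: [-0.9, -0.2, -1.4]
gripper_width: 14.1
```

```bash
python3 - <<'E'
from h import *
s=st(); p=cams.capture('top')
z=s['ee_pos'][2]+19
x=rimfit(p,'small',z-1,np.array([501,412])); print(x); print(plane(p,'small',x[0][:2],(38,46),z-15,z+12))
r=x[0][:2]-s['ee_pos'][:2]; print(np.hypot(*r),np.degrees(np.arctan2(*-r[::-1])))
p=cams.capture('side'); f=p['frame']; cv2.imwrite('pics/s8.png',cv2.resize(f[140:300,160:360],None,fx=4,fy=4,interpolation=cv2.INTER_CUBIC)[:600])
E
```

```text
t 18.05 tcp [374.6 365.2 135.1] jaw -70.0 xaxis [ 0.001  0.    -1.   ] F [-0.9 -0.2 -1.4] w 14.1 j7 [-1.22  0.15  0.4   1.91 -0.06  1.09 -2.02]
(array([500.83761814, 411.5224972 ,  47.36607309]), np.int64(305), 398)
(array([ 1.49947e+02, -1.80000e-02, -2.20000e-02]), 216)
134.42828387736898 -159.8502619139394
```

View pics/s8.png

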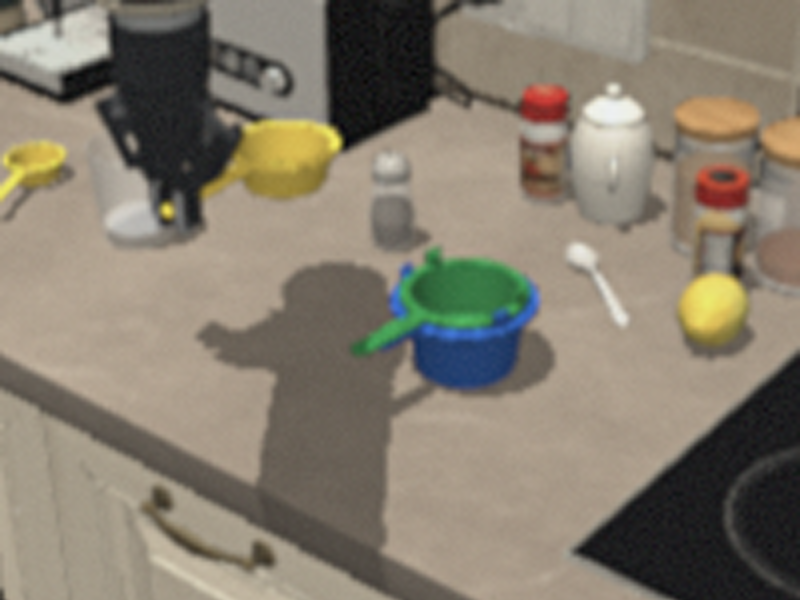

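```bash
python3 - <<'E'
from h import *
plan([(427.4,223.8,135,-80.7)])
E
```

```text
alt [array([0.187, 0.001, 0.   ]), array([-2.955e+00, -0.000e+00,  2.000e-03])]
row [0.187 0.001 0.   ] [-0.0005  0.0016  0.1507] rot 10.7
```

Call:
{"api": "step_arm", "payload": {"moves": [[0.03, 0, 0, 0, 0, 0.025, -1], [0.07, 0, 0, 0, 0.001, 0.06, -1], [0.12, 0, 0, 0, 0.001, 0.095, -1], [0.15, 0, 0, 0, 0.001, 0.125, -1], [0.18, 0, 0, 0, 0.002, 0.143, -1], [0.187, 0, 0, 0, 0.002, 0.151, -1], [0.187, 0, 0, 0, 0.002, 0.151, -1], [0.187, 0, 0, 0, 0.002, 0.151, -1], [0.187, 0, 0, 0, 0.002, 0.151, -1]]}}

```text
time_s: 19.27
ee_pos: [427.6, 224.4, 134.4]
eef_rot: [1.087, 1.281, -1.088]
wrist_force: [0.3, 0.5, -1.4]
gripper_width: 14.4
```

```bash
python3 - <<'E'
from h import *
s=st(); p=cams.capture('top')
z=150
x=rimfit(p,'small',z-1,np.array([560,246])); print(x); print(plane(p,'small',x[0][:2],(38,46),z-15,z+12))
r=x[0][:2]-s['ee_pos'][:2]; print(np.hypot(*r),np.degrees(np.arctan2(*-r[::-1])))
E
```

```text
t 19.27 tcp [427.6 224.4 134.4] jaw -80.6 xaxis [ 0.    -0.001 -1.   ] F [ 0.3  0.5 -1.4] w 14.4 j7 [-1.07  0.06  0.52  2.   -0.04  1.08 -1.94]
(array([559.51879   , 246.73578928,  47.60487209]), np.int64(201), 430)
(array([ 1.49604e+02, -2.40000e-02, -2.00000e-02]), 199)
133.79440724308586 -170.40863078814093
```

Call:
{"api": "step_arm", "payload": {"moves": [[0, 0, 0, 0.015, 0, 0.001, -1], [0, 0, 0, 0.03, 0, 0.001, -1], [0, 0, 0, 0.045, 0, 0.001, -1], [0, 0, 0, 0.058, 0, 0.001, -1], [0, 0, 0, 0.064, 0, 0.001, -1], [0, 0, 0, 0.067, 0, 0.001, -1], [0, 0, 0, 0.069, 0, 0.001, -1], [0, 0, 0, 0.07, 0, 0.001, -1], [0, 0, 0, 0.07, 0, 0.001, -1]]}}

```text
time_s: 20.45
ee_pos: [427.9, 223.3, 64.6]
eef_rot: [1.087, 1.281, -1.088]
wrist_force: [-1.8, -0.9, 0.5]
gripper_width: 14.3
```

```bash
python3 - <<'E'
from h import *
s=st(); p=cams.capture('top')
x=rimfit(p,'small',80,np.array([560,246])); print(x); print(plane(p,'small',x[0][:2],(38,46),65,95))
p=cams.capture('side'); f=p['frame']; cv2.imwrite('pics/s9.png',cv2.resize(f[180:300,220:360],None,fx=5,fy=5,interpolation=cv2.INTER_CUBIC))
E
```

```text
t 20.45 tcp [427.9 223.3  64.6] jaw -80.6 xaxis [ 0.    -0.001 -1.   ] F [-1.8 -0.9  0.5] w 14.3 j7 [-1.05  0.17  0.52  2.07 -0.1   0.93 -1.88]
(array([559.58754806, 245.16866934,  46.82630244]), np.int64(302), 398)
(array([ 8.3673e+01,  1.6000e-02, -9.0000e-03]), 197)
```

View pics/s9.png

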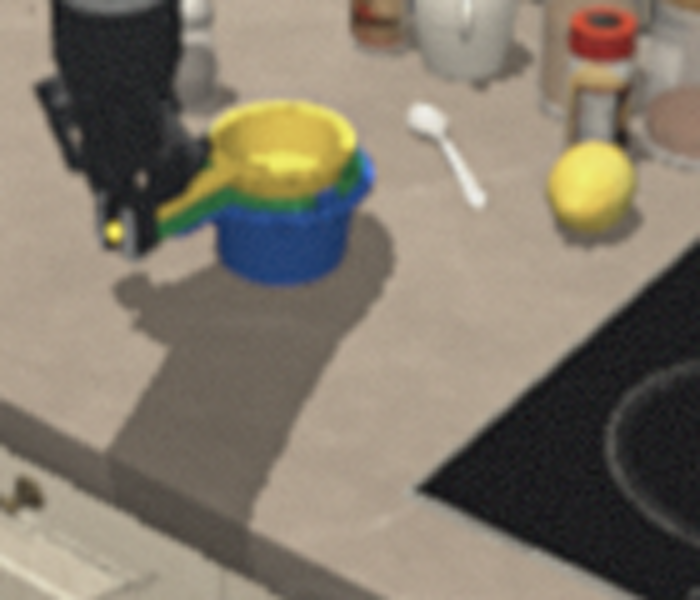

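Call:
{"api": "step_arm", "payload": {"moves": [[0, 0, 0, 0.001, 0, 0, -1], [0, 0, 0, 0.002, 0, 0, -1], [0, 0, 0, 0.002, 0, 0, -0.2], [0, 0, 0, 0.002, 0, 0, -0.2], [0, 0, 0, 0.002, 0, 0, -0.2], [0, 0, 0, -0.03, 0, 0, -0.2], [0, 0, 0, -0.07, 0, 0, -0.2], [0, 0, 0, -0.1, 0, 0, -0.2], [0, 0, 0, -0.1, -0.03, -0.04, -0.2], [0, 0, 0, -0.1, -0.06, -0.08, -1], [0, 0, 0, -0.1, -0.06, -0.12, -1], [0, 0, 0, -0.1, -0.06, -0.15, -1], [0, 0, 0, -0.1, -0.06, -0.15, -1]]}}

```text
time_s: 22.18
ee_pos: [343.3, 363.7, 164.2]
eef_rot: [1.085, 1.282, -1.086]
wrist_force: [0.9, -0.5, -0.3]
gripper_width: 0.2
```

```bash
python3 - <<'E'
from h import *
s=st(); p=cams.capture('top')
x=fit(p,'small',near=np.array([560,245]),z=80); print(x[0],np.degrees(x[0][2]),x[1]); print(rimfit(p,'small',80,np.array([560,245])),plane(p,'small',x[0][:2],(38,46),65,95))
f=p['frame']; cv2.imwrite('pics/t10.png',cv2.resize(f[150:280,200:360],None,fx=5,fy=5,interpolation=cv2.INTER_CUBIC)[:600])
p=cams.capture('side'); f=p['frame']; cv2.imwrite('pics/s10.png',cv2.resize(f[180:300,220:360],None,fx=5,fy=5,interpolation=cv2.INTER_CUBIC))
plan([(565,246.3,125,-80.7)])
E
```

```text
t 22.18 tcp [343.3 363.7 164.2] jaw -80.4 xaxis [ 0.    -0.001 -1.   ] F [ 0.9 -0.5 -0.3] w 0.2 j7 [-1.25  0.07  0.37  1.93 -0.03  1.15 -2.28]
[5.60172060e+02 2.45922792e+02 3.30699701e+00 1.88358297e-01] 189.47697156303684 1.1401996935734975
(array([560.01764086, 245.82968039,  46.51212076]), np.int64(306), 400) (array([8.372e+01, 9.700e-02, 3.000e-03]), 185)
alt [array([0.001, 0.002, 0.   ]), array([-3.14e+00, -0.00e+00,  3.00e-03])]
row [0.001 0.002 0.   ] [0.0395 0.199  0.1492] rot 0.1
```

View pics/s10.png

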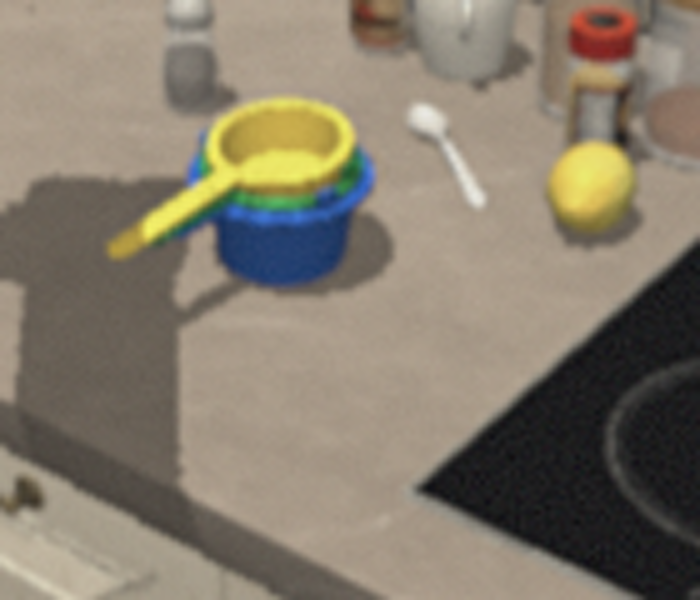

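View pics/t10.png

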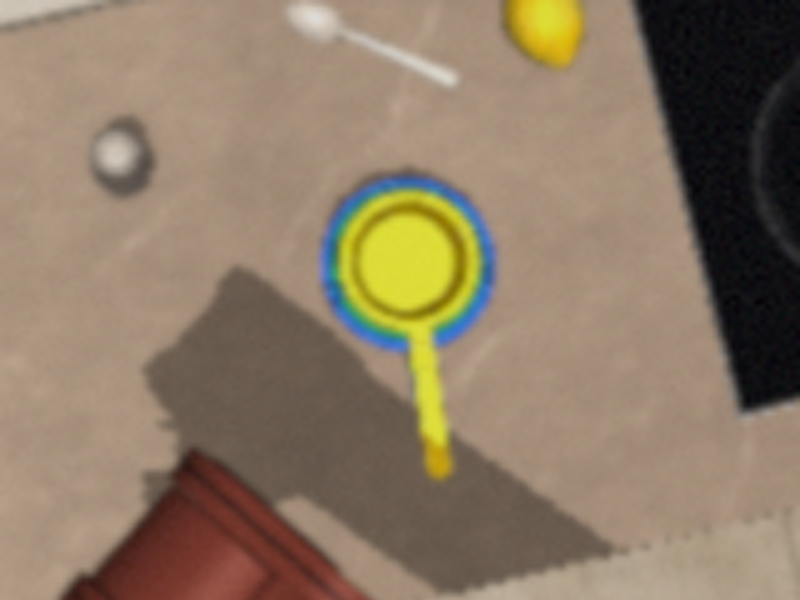

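Call:
{"api": "step_arm", "payload": {"moves": [[0, 0, 0, 0.01, 0.045, 0.034, -1], [0, 0, 0, 0.02, 0.09, 0.068, -1], [0, 0, 0, 0.03, 0.135, 0.101, -1], [0, 0, 0, 0.037, 0.175, 0.131, -1], [0, 0, 0, 0.04, 0.198, 0.149, -1], [0, 0, 0, 0.04, 0.198, 0.149, -1], [0, 0, 0, 0.06, 0.198, 0.149, -1], [0, 0, 0, 0.08, 0.198, 0.149, -1], [0, 0, 0, 0.096, 0.198, 0.149, -1], [0, 0, 0, 0.103, 0.198, 0.149, -1], [0, 0, 0, 0.106, 0.198, 0.149, -1], [0, 0, 0, 0.106, 0.198, 0.149, -1]]}}

```text
time_s: 23.78
ee_pos: [564.2, 246.3, 58.7]
eef_rot: [1.087, 1.28, -1.088]
wrist_force: [0.4, -0.7, 0.0]
gripper_width: 0.1
```

Call:
{"api": "step_arm", "payload": {"moves": [[0, 0, 0, 0.001, 0, 0, -1], [0, 0, 0, 0.002, 0, 0, -1], [0, 0, 0, 0.003, 0, 0, -1], [0, 0, 0, 0.004, 0, 0, -1], [0, 0, 0, 0.005, 0, 0, -1], [0, 0, 0, 0.0055, 0, 0, -1], [0, 0, 0, 0.006, 0, 0, -1]]}}

```text
time_s: 24.65
ee_pos: [564.3, 246.3, 52.8]
eef_rot: [1.087, 1.281, -1.088]
wrist_force: [-1.2, -0.2, 1.7]
gripper_width: -0.1
```

Call:
{"api": "step_arm", "payload": {"moves": [[0, 0, 0, 0.0005, 0, 0, -1], [0, 0, 0, 0.001, 0, 0, -1], [0, 0, 0, 0.0015, 0, 0, -1], [0, 0, 0, 0.002, 0, 0, -1]]}}

```text
time_s: 25.15
ee_pos: [564.3, 246.4, 50.9]
eef_rot: [1.087, 1.281, -1.088]
wrist_force: [-1.1, -0.1, 6.2]
gripper_width: -0.4
```

Call:
{"api": "step_arm", "payload": {"moves": [[0, 0, 0, 0.0005, 0, 0, -1], [0, 0, 0, 0.001, 0, 0, -1], [0, 0, 0, 0.0015, 0, 0, -1], [0, 0, 0, 0.0015, 0, 0, -1]]}}

```text
time_s: 25.65
ee_pos: [564.5, 246.5, 49.7]
eef_rot: [1.087, 1.281, -1.088]
wrist_force: [-3.1, -0.5, 6.6]
gripper_width: -0.2
```

Call:
{"api": "step_arm", "payload": {"moves": [[0, 0, 0, 0.0005, 0, 0, -1], [0, 0, 0, 0.001, 0, 0, -1], [0, 0, 0, 0.0015, 0, 0, -1], [0, 0, 0, 0.002, 0, 0, -1]]}}

```text
time_s: 26.15
ee_pos: [564.5, 246.5, 47.5]
eef_rot: [1.087, 1.28, -1.088]
wrist_force: [-1.1, -0.2, -1.2]
gripper_width: -0.3
```

Call:
{"api": "step_arm", "payload": {"moves": [[0, 0, 0, 0.0005, 0, 0, -1], [0, 0, 0, 0.001, 0, 0, -1], [0, 0, 0, 0.0015, 0, 0, -1], [0, 0, 0, 0.0015, 0, 0, -1]]}}

```text
time_s: 26.65
ee_pos: [564.3, 246.3, 45.9]
eef_rot: [1.087, 1.28, -1.088]
wrist_force: [-1.2, 0.0, 1.8]
gripper_width: -0.2
```

The force dropped to zero, so a catch has snapped. I'll follow down to home, which should be near 42 mm.

Call:
{"api": "step_arm", "payload": {"moves": [[0, 0, 0, 0.001, 0, 0, -1], [0, 0, 0, 0.002, 0, 0, -1], [0, 0, 0, 0.0025, 0, 0, -1], [0, 0, 0, 0.003, 0, 0, -1], [0, 0, 0, 0.003, 0, 0, -1]]}}

```text
time_s: 27.28
ee_pos: [564.4, 246.3, 42.8]
eef_rot: [1.087, 1.28, -1.088]
wrist_force: [-0.4, -0.1, 0.1]
gripper_width: -0.3
```

Call:
{"api": "step_arm", "payload": {"moves": [[0, 0, 0, 0.0005, 0, 0, -1], [0, 0, 0, 0.001, 0, 0, -1], [0, 0, 0, 0.0012, 0, 0, -1]]}}

```text
time_s: 27.65
ee_pos: [564.5, 246.3, 42.4]
eef_rot: [1.087, 1.281, -1.088]
wrist_force: [-3.7, -0.7, 10.4]
gripper_width: 0.1
```

Call:
{"api": "step_arm", "payload": {"moves": [[0, 0, 0, 0.0005, 0, 0, -1], [0, 0, 0, 0.001, 0, 0, -1], [0, 0, 0, 0.001, 0, 0, -1]]}}

```text
time_s: 28.02
ee_pos: [564.6, 246.3, 42.4]
eef_rot: [1.088, 1.281, -1.088]
wrist_force: [-4.7, -3.0, 11.0]
gripper_width: 0.1
```

Call:
{"api": "step_arm", "payload": {"moves": [[0, 0, 0, -0.01, 0, 0, -1], [0, 0, 0, -0.04, 0, 0, -1], [0, 0, 0, -0.08, 0, 0, -1], [0, 0, 0, -0.1, -0.03, -0.03, -1], [0, 0, 0, -0.1, -0.07, -0.07, -1], [0, 0, 0, -0.1, -0.12, -0.12, -1], [0, 0, 0, -0.1, -0.16, -0.15, -1], [0, 0, 0, -0.1, -0.18, -0.16, -1], [0, 0, 0, -0.1, -0.18, -0.16, -1]]}}

```text
time_s: 29.15
ee_pos: [359.2, 376.1, 142.7]
eef_rot: [1.086, 1.283, -1.085]
wrist_force: [1.1, -0.1, -0.3]
gripper_width: 0.2
```

```bash
python3 - <<'E'
from h import *
s=st(); p=cams.capture('top')
x=fit(p,'small',near=np.array([560,245]),z=73); print(x[0],np.degrees(x[0][2]),x[1]); print(rimfit(p,'small',73,np.array([560,245])),plane(p,'small',x[0][:2],(38,46),60,95))
print(plane(p,'large',x[0][:2],(54,58),50,80))
for q in ['lemon','white_cup','salt']:
    for r in spotter.cut_out(p,q)[:1]: print(q,r['conf'],r['at'])
f=p['frame']; cv2.imwrite('pics/t11.png',cv2.resize(f[150:280,200:360],None,fx=5,fy=5,interpolation=cv2.INTER_CUBIC)[:600])
p=cams.capture('side'); f=p['frame']; cv2.imwrite('pics/s11.png',cv2.resize(f[180:300,220:360],None,fx=5,fy=5,interpolation=cv2.INTER_CUBIC))
for q in ['lemon','white_cup','salt']:
    for r in spotter.cut_out(p,q)[:1]: print(q,r['conf'],r['at'])
E
```

```text
t 29.15 tcp [359.2 376.1 142.7] jaw -80.4 xaxis [ 0.001  0.    -1.   ] F [ 1.1 -0.1 -0.3] w 0.2 j7 [-1.28  0.14  0.42  1.91 -0.06  1.11 -2.24]
[ 5.59636166e+02  2.44318186e+02  3.31574916e+00 -4.23474762e-02] 189.97843270861458 1.2952053242522807
(array([559.51621395, 244.1354999 ,  45.91925628]), np.int64(289), 390) (array([ 7.2984e+01, -1.5000e-02, -1.1000e-02]), 191)
(array([ 6.1094e+01, -1.0000e-03,  3.1000e-02]), 100)
lemon 0.5 [153.7, 307.5]
white_cup 0.75 [179.5, 221.5]
lemon 0.72 [216.0, 337.5]
white_cup 0.83 [256.5, 372.2]
salt 0.72 [190.4, 259.1]
```

View pics/s11.png

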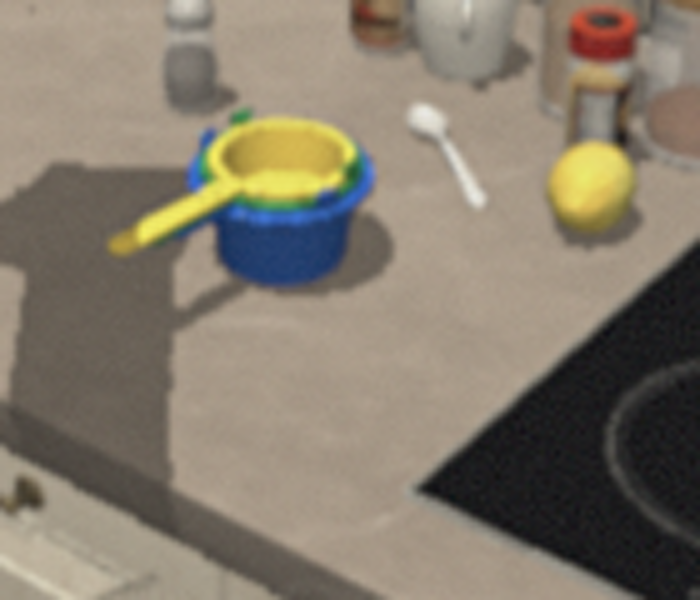

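View pics/t11.png

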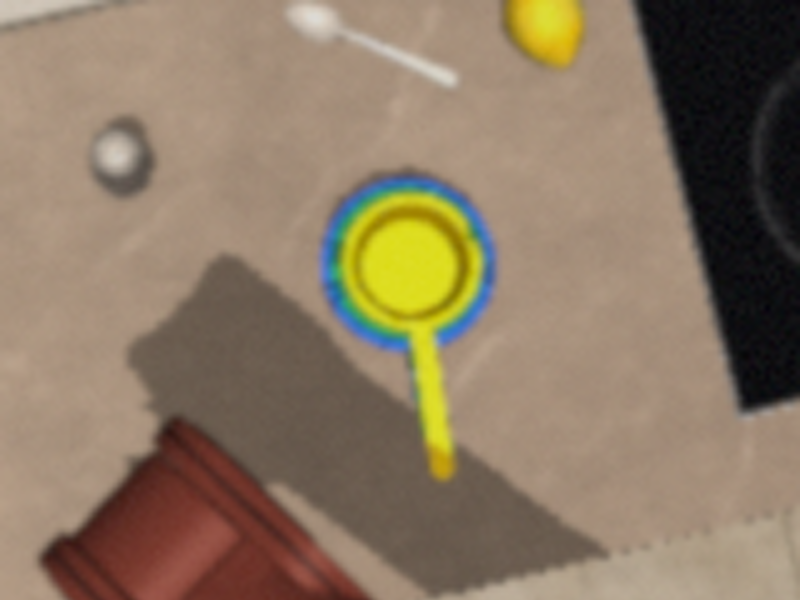

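```bash
python3 - <<'E'
from h import *
P=[];C=[];G=[];B=[]
for i in range(12):
    p=cams.capture('top'); C.append(rimfit(p,'small',73,np.array([560,245]))[0]); P.append(plane(p,'small',(559.6,244.5),(40,45),60,90)[0])
    B.append(plane(p,'large',(560,245.5),(54,58),50,75)[0]); G.append(plane(p,'medium',(560,245.5),(47,52),55,85)[0])
for a in (C,P,B,G): print(np.median(a,0).round(3),np.std(a,0).round(3))
s=[]
for i in range(4):
    p=cams.capture('top'); r=[q for q in spotter.cut_out(p,'white_cup') if q['at'][1]>340]; print('white',[(q['at'],round(q['conf'],2)) for q in r])
E
```

```text
[559.516 244.135  45.919] [0. 0. 0.]
[7.3418e+01 0.0000e+00 2.0000e-03] [0.257 0.009 0.008]
[ 6.1212e+01 -5.0000e-03  3.0000e-03] [0.389 0.009 0.008]
[ 6.7039e+01 -1.0000e-03  2.9000e-02] [0.605 0.014 0.023]
white [([174.3, 372.9], 0.74)]
white [([175.6, 370.5], 0.78)]
white []
white [([177.0, 372.1], 0.74)]
```

```bash
python3 - <<'E'
from h import *
print(env.finish_job()); st()
E
```

```text
the job is handed in; nothing more can be done
None
the job is handed in; nothing more can be done
```

The cups are nested as one set and the job is handed in, at about 30 s of the 61 s allowed. I set the green cup in the blue one and pressed it home, then did the same with the yellow cup in the green. The highest wrist force I read was about 20 N for green and 11 N for yellow. Readings came only at the end of each move, so a brief peak in between would not show.

**Heights and tilt:** Averaged over 12 top pictures, the rim heights were blue 61.2 mm, green 67.0 mm and yellow 73.4 mm. That puts each cup about 6 mm above the one holding it. Yellow and blue measured level. Green's last tilt reading, 0.029, was noisy because only a thin ring of it still shows. It had read level (0.006) before yellow went in.

**Alignment:** Handle directions were about 189.1° for blue, 189.6° for green and 190.0° for yellow, well inside 10°. The yellow and green centres were about 1.9 mm apart, inside the 5 mm limit.

**Other objects:** The lemon, salt shaker and white cup had moved no more than the spotting error, and the gripper was clear of everything. Two detections disagreed:
- The spotter once took the salt shaker for the white cup in the top view.
- It missed the salt shaker in the last top picture, though the side picture and my own look showed it in place.

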